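Squeeze-test rubber-nosed buffers and sort the soft one out

ROBOT

A 6-joint arm with a two-finger parallel gripper is mounted at the origin on the work surface. World frame = base frame: x ahead of the robot, y to its left, z up, the work surface at z = 0. Lengths are in m, angles in rad, forces in N, time in s.
With the tool pointing down it reaches from about 0.35 to 0.975 m from the base axis. Payload 4.9 kg.
Tool frame: the origin (TCP) lies midway between the tips of the shut fingers; the grasp point (between the pads) lies 19 mm behind it; z points along the fingers, y is the line along which they close (so a half turn about z gives the same grasp; the last joint's range is limited). The gripper opens to 85 mm and grips with 20 to 120 N. Pads are 22 mm wide; open, the fingers measure 114 mm over their backs; the gripper's body (76 mm by 85 mm) begins 54 mm behind the grasp point. The pads swing forward as they close: fully open they stand 13 mm farther back than shut.
Start: joints at [1.063, 0.053, 1.613, -0, 1.476, -0.119], TCP at [0.237, 0.578, 0.231] pointing down, gripper open.
Joint ranges: [-3.01, 3.01], [-1.01, 2.22], [0.06, 2.58], [-1.02, 4.17], [0.09, 2.62], [-3.14, 3.14]. Speed limits (rad/s): [2.57, 2.57, 3.14, 3.14, 3.14, 3.14].

INTERFACE

Orientations are given as a unit quaternion [w, x, y, z].
In Python, from plant import state, grab_frame, job_done, cut_out, place_of gives the robot as it stands.
- The arm moves only by the tool jog_arm, never from a script. Its argument "motion" is text: rows parted by semicolons, each of 7 numbers parted by spaces: the opening in per cent of the stroke, from 0 (shut) to 100 (fully open), then the shift along the tool's x, y, z as a fraction of full scale, then the turn, a rotation vector about the tool's x, y, z as a fraction of full scale. A call has exactly 5 rows; each row is the pose to reach, as a shift and turn from the pose commanded when the call began, along the tool's axes at that moment; what a row does not reach only later rows make up. Full scale, the value 1, is 50 cm for a shift and 1.5 rad for a turn. A row lasts 1/8 s, in which the tool goes at most 62.5 mm and 10.7 degrees, less where a joint would pass 70% of its speed; a pose out of reach is approached as far as the arm can. A call with a number of a shift or a turn outside -1 to 1 is refused whole. A call with a gripper value outside its range is refused whole. The fingers move at their own pace and stop on an object; the grip force is fixed at half the most. Time passes only in rows, so rows that repeat a pose let the fingers close, or fill a call up. It gives the time, the measured TCP pose, the force, the opening and the grip force at its end, in the units of the state.
- state(): the state, without advancing time (a new reading comes with each control period).
- grab_frame(name): name is "scene" or "top" or "wrist"; returns a dict with "color" (384x512x3 uint8, red, green, blue), "range_z" (384x512 float32, m along the optical axis (not along the pixel's ray), 0 where there is no reading), "intrinsics" (3x3 intrinsics, pixels), "world_from_camera" (4x4, takes a point from camera to world coordinates). Camera axes: x right, y up, looking along -z (the intrinsics and any distortion apply to the point x, -y, -z); pixel columns grow to the right and rows downward; lengths in m; the calibration is good to about 2 mm. The wrist camera is an equidistant fisheye: a pixel r from the principal point sees the ray r / f radians off the axis. A picture is of the moment at which its call begins.
- job_done(): hands the job in; it is judged then, once.
Trained networks look in the newest picture that a camera, given by its name, has taken for a name from the list of things; names that differ only in an ending like _2 or _b are one class to them, and where a whole thing is asked for, a point or a joint stands for the part that bears it (a point fixed in the world has none). Each returns a list of dicts, best first, with "p" (0 to 1); they miss things now and then, are a little off and sometimes report something else, mostly with a low value. They report only what shows in the picture. A call takes as long as a camera call. They do not tell look-alikes from the thing itself.
- cut_out(camera, thing): "pixels" (384x512 bool, what is visible of it).
- place_of(camera, thing): "at" ([x, y, z] in m, in world coordinates, good to about 4 mm: a listed point, or the origin of a listed thing).
The state is a dict: "time": time; "joint_pos": joint angles; "joint_vel": joint speeds; "joint_efforts": joint torques, N m; "tool_pos": TCP position; "tool_rot": TCP orientation; "contact_force": force on the tool from outside, world axes, zero at the start; "ft_torque": the same for the moment, N m; "gripper_width": opening from 0.0 (shut) to 1.0 (fully open); "grasp_force": force on a finger pad.
Only numpy, scipy, OpenCV 4.12 (cv2) and the standard library are available. Lean on these libraries where they do the work, as an engineer would, in place of code of your own. Each camera call takes 0.05 s, during which the arm holds its last target. There are 200 camera calls.

TASK

One of the three bump-stop buffers on the bench has gone soft: squeezed, its nose gives way and stays in, while a firm nose hardly moves. Find it by squeezing them across the nose with the fingers, never harder than 20 N, and stand it upright, nose pressed in, in the red reject bin. Seat the two firm buffers upright and fully home in the two pockets of the green carrier, one in each, lowering all gently without dropping or ramming, and leave the wrench, the jar and the bearing ring alone.

Things in the scene. Friction and masses are not known exactly. Their poses are not given: they have to be found in the camera images.
- buffer_a: One of 3 look-alike bump-stop buffers, 120-200 g: upright square housing 34 x 34 x 50 mm high (steel foot, aluminium above, brass dot on top), a round black rubber nose, 24 mm thick, sticking out 14 mm from one side, axis 34 mm up. Origin: centre of housing underside; z up, x along the nose: from -17 mm (flat back) to +31 mm (nose tip). Squeeze it along x, one finger on the back, one on the nose.
- buffer_a_tip (a point): Centre of the nose's end face on buffer_a: at the start 31 mm along x, 34 mm up. A firm nose is stiffly sprung: 10 to 12 N moves it about 1 mm and it springs back. The nose of the one soft buffer holds up to about 4 N, then under 8 N or more gives way by up to 7 mm and stays in. Unsqueezed they all look the same. Over 20 N would harm any of them.
- buffer_b: One of 3 look-alike bump-stop buffers, 120-200 g: upright square housing 34 x 34 x 50 mm high (steel foot, aluminium above, brass dot on top), a round black rubber nose, 24 mm thick, sticking out 14 mm from one side, axis 34 mm up. Origin: centre of housing underside; z up, x along the nose: from -17 mm (flat back) to +31 mm (nose tip). Squeeze it along x, one finger on the back, one on the nose.
- buffer_b_tip (a point): Centre of the nose's end face on buffer_b: at the start 31 mm along x, 34 mm up. A firm nose is stiffly sprung: 10 to 12 N moves it about 1 mm and it springs back. The nose of the one soft buffer holds up to about 4 N, then under 8 N or more gives way by up to 7 mm and stays in. Unsqueezed they all look the same. Over 20 N would harm any of them.
- buffer_c: One of 3 look-alike bump-stop buffers, 120-200 g: upright square housing 34 x 34 x 50 mm high (steel foot, aluminium above, brass dot on top), a round black rubber nose, 24 mm thick, sticking out 14 mm from one side, axis 34 mm up. Origin: centre of housing underside; z up, x along the nose: from -17 mm (flat back) to +31 mm (nose tip). Squeeze it along x, one finger on the back, one on the nose.
- buffer_c_tip (a point): Centre of the nose's end face on buffer_c: at the start 31 mm along x, 34 mm up. A firm nose is stiffly sprung: 10 to 12 N moves it about 1 mm and it springs back. The nose of the one soft buffer holds up to about 4 N, then under 8 N or more gives way by up to 7 mm and stays in. Unsqueezed they all look the same. Over 20 N would harm any of them.
- carrier: Green carrier plate, fixed to the bench, 90 (x) x 170 (y) x 18 mm, flat, with two square pockets in a row along its y. Origin: centre of its underside; z up.
- carrier_hole0 (a point): Centre of the mouth of a carrier pocket, 18 mm above the bench, -42.5 mm along the carrier's y. Pocket 39 x 39 mm, square with the carrier, 8 mm deep (floor 10 mm above the bench), small chamfer; a buffer's 34 mm square foot has 2.5 mm play each side. Buffers fit turned any of four ways; with the nose along the carrier's x the fingers stay clear of the other pocket.
- carrier_hole1 (a point): Centre of the mouth of a carrier pocket, 18 mm above the bench, 42.5 mm along the carrier's y. Pocket 39 x 39 mm, square with the carrier, 8 mm deep (floor 10 mm above the bench), small chamfer; a buffer's 34 mm square foot has 2.5 mm play each side. Buffers fit turned any of four ways; with the nose along the carrier's x the fingers stay clear of the other pocket.
- bin: Shallow red reject bin, fixed, open on top, 140 x 140 mm outside, walls 4 mm thick and 30 mm high. Origin: centre of its underside; z up.
- bin_in (a point): Centre of the reject bin's inner floor, about 4 mm above the bench; the floor is 132 x 132 mm.
- wrench: Bystander: a steel open-ended wrench lying on the bench. Origin under its middle, x along the shaft.
- jar: Bystander: a jar, 52 mm in diameter, 75 mm high, standing on the bench. Origin: centre of its underside.
- bearing: Bystander: a steel bearing ring, 60 mm in diameter, 16 mm high, lying on the bench. Origin: centre of its underside.
There are look-alikes about, which are no part of the job. What is shaped like the buffer_a but blue is not meant. There is more than one size of the bin; the job needs the larger.

How it is judged:
By the outcome, as a careful person would: the job done as asked, in the order asked, and still so for the second after the job is handed in, with the robot touching nothing.
It also fails if it takes over 66 s, if anything falls off the work surface, if the arm or the gripper's body presses on something with over 40 N, if the wrist force passes 120 N, or if a joint passes its speed limit or range.

## Working session

There is one attempt and no reset: what is moved stays moved. The work goes in short steps, Python scripts to look and compute and a tool call to move; the robot and the scene stay as the last step left them, time stands still between calls to the robot, and variables do not carry over. Pictures are saved under pics/ and viewed, at most 10 in all, crops included, and the job is handed in when it is done.

Besides the shell and the picture viewer there is one more tool, called after "Emit:" as name(argument=value, ...) on one line, values as JSON. jog_arm: Moves the arm, as the interface text tells. Shift numbers are shares of 50 cm and turn numbers shares of 1.5 rad, none past 1 either way. Its arguments: {"type":"object","properties":{"motion":{"type":"string"}},"required":["motion"]}

```bash
ls; mkdir -p pics
cat > h.py <<'E'
import numpy as np, cv2
from plant import *
from scipy.spatial.transform import Rotation as R
def pts(f):
    z=f["range_z"]; K=f["intrinsics"]; T=f["world_from_camera"]
    v,u=np.indices(z.shape)
    p=np.stack([(u-K[0,2])/K[0,0]*z,-(v-K[1,2])/K[1,1]*z,-z],-1)
    w=p@T[:3,:3].T+T[:3,3]; w[z==0]=np.nan
    return w
def save(n,img,s=1):
    cv2.imwrite(n,cv2.resize(img[...,::-1],None,fx=s,fy=s,interpolation=cv2.INTER_CUBIC))
E
python3 - <<'E'
from h import *
s=state();print({k:np.round(v,3).tolist() for k,v in s.items()})
f=grab_frame("top");g=grab_frame("scene")
save("pics/top.png",f["color"],1.5);save("pics/scene.png",g["color"],1.2)
w=pts(f);np.savez("top.npz",w=w,c=f["color"])
for t in ["buffer_a","buffer_a_tip","carrier","carrier_hole0","bin","bin_in","wrench","jar","bearing"]:
    for d in place_of("top",t): print(t,round(d["p"],2),np.round(d["at"],3))
for c in [(100,100),(256,192)]: print(w[c[1],c[0]])
E
```

```text
pics
{'time': 0.0, 'joint_pos': [1.063, 0.053, 1.614, -0.0, 1.476, -0.119], 'joint_vel': [0.001, -0.001, -0.0, 0.0, 0.001, 0.001], 'joint_efforts': [-0.001, -39.367, -37.018, -0.0, 0.007, 0.0], 'tool_pos': [0.237, 0.578, 0.23], 'tool_rot': [-0.0, 0.193, 0.981, -0.001], 'contact_force': [-0.492, -0.383, -0.346], 'ft_torque': [0.001, 0.002, 0.044], 'grasp_force': 0.0, 'gripper_width': 0.998}
buffer_a 0.75 [ 0.429  0.001 -0.001]
buffer_a 0.71 [0.436 0.147 0.001]
buffer_a 0.66 [ 0.496 -0.223 -0.001]
buffer_a 0.6 [ 0.489 -0.148 -0.   ]
buffer_a_tip 0.55 [ 0.519 -0.153  0.031]
buffer_a_tip 0.44 [ 0.462 -0.223  0.032]
carrier 0.59 [ 0.657  0.16  -0.   ]
carrier_hole0 0.78 [0.661 0.2   0.022]
carrier_hole0 0.72 [0.654 0.115 0.014]
bin 0.71 [ 0.84  -0.048 -0.001]
bin 0.56 [ 0.657 -0.157  0.   ]
bin_in 0.8 [ 0.654 -0.158  0.004]
bin_in 0.73 [ 0.844 -0.051  0.002]
jar 0.66 [ 0.502 -0.345  0.004]
bearing 0.5 [ 0.593 -0.318 -0.001]
[ 0.90745719  0.40899815 -0.00117228]
[ 0.64756556 -0.02708687 -0.00523513]
```

View pics/top.png

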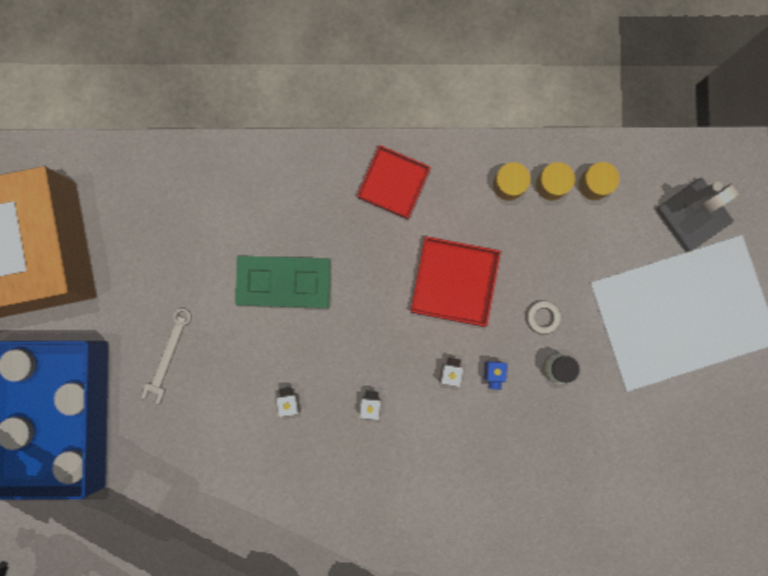

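View pics/scene.png

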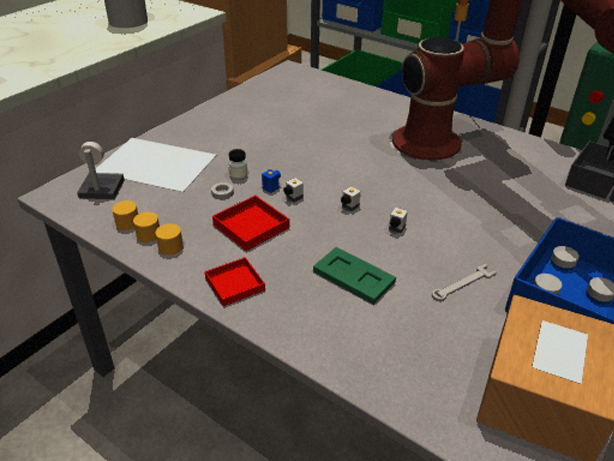

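Run:
```python
from h import *
d=np.load("top.npz");w=d["w"];c=d["c"].astype(int)
def rect(m,n):
    p=w[m][:,:2];p=p[~np.isnan(p).any(1)]
    print(n,len(p),"cen",np.round(p.mean(0),4),"med z",np.round(np.nanmedian(w[m][:,2]),4),"rect",[np.round(x,4) for x in cv2.minAreaRect((p*1000).astype(np.float32))])
v,u=np.indices(c.shape[:2])
for n,(x,y) in dict(A=(287,403),B=(370,407),C=(452,374),blue=(497,373)).items():
    x/=1.5;y/=1.5
    box=(abs(u-x)<14)&(abs(v-y)<16)
    top=box&(w[...,2]>.043)
    rect(top,n+" top")
    nose=box&(w[...,2]>.015)&(c.max(-1)<70); rect(nose,n+" nose") if nose.sum()>3 else 0
    if n!="blue":
        t=w[top&(c.max(-1)>70)][:,:2].mean(0); 
        print(n,np.round(t,4))
g=(c[...,1]>c[...,0]*1.4)&(c[...,1]>c[...,2]*1.2)&(abs(u-189)<40)&(abs(v-188)<30)
rect(g,"carrier")
r=(c[...,0]>2.5*c[...,1])&(abs(u-303)<38)&(abs(v-187)<38); rect(r,"bin")
save("pics/crop.png",d["c"][225:290,170:350],4)
```

```text
A top 194 cen [0.4404 0.1447] med z 0.0497 rect [array([443.1986, 145.9787]), array([46.7682, 34.2007]), np.float64(10.1227)]
A nose 41 cen [0.4622 0.1476] med z 0.0427 rect [array([461.9039, 148.5113]), array([11.9424, 23.5435]), np.float64(9.1383)]
A [0.438  0.1444]
B top 195 cen [ 0.4341 -0.0017] med z 0.0496 rect [array([437.4842,  -2.115 ]), array([33.8385, 47.5379]), np.float64(83.325)]
B nose 40 cen [ 0.4555 -0.003 ] med z 0.0442 rect [array([456.0399,  -3.308 ]), array([18.6922, 13.109 ]), np.float64(89.6529)]
B [ 0.4312 -0.0013]
C top 191 cen [ 0.492  -0.1463] med z 0.0496 rect [array([ 495.1271, -147.275 ]), array([34.1529, 46.4197]), np.float64(79.1929)]
C nose 30 cen [ 0.5128 -0.1478] med z 0.0441 rect [array([ 513.0111, -148.3282]), array([18.4446,  9.8885]), np.float64(78.9956)]
C [ 0.4899 -0.146 ]
blue top 200 cen [ 0.4923 -0.2247] med z 0.0495 rect [array([ 488.6967, -225.2613]), array([34.2492, 47.4468]), np.float64(86.3962)]
blue nose 4 cen [ 0.497  -0.2092] med z 0.0165 rect [array([ 496.9736, -209.0899]), array([ 0.6459, 24.5011]), np.float64(83.1516)]
carrier 1962 cen [0.6592 0.1581] med z 0.0171 rect [array([659.1326, 158.7077]), array([168.6731,  88.2217]), np.float64(87.9325)]
bin 2566 cen [ 0.6595 -0.1569] med z 0.0044 rect [array([ 657.8013, -155.5504]), array([137.65  , 138.6832]), np.float64(78.7859)]
```

View pics/crop.png

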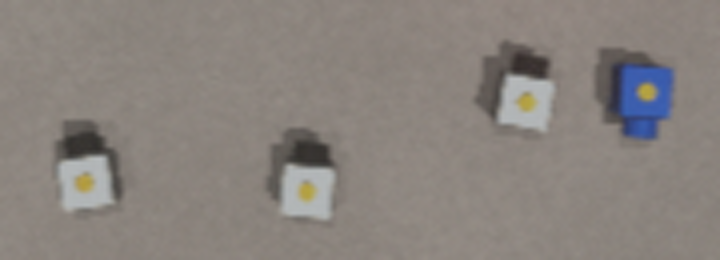

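The picture shows four buffer-shaped things. A at (287,403), B at (370,407) and C at (452,374) are white with black noses pointing away from the robot, so they fit. The one at (497,373) is blue, so it doesn't, and the crop confirms this. The larger bin is at (455,281) and the smaller at (394,182).

```bash
cat >> h.py <<'E'
def plan(x,y,z,psi,s=None):
    s=s or state(); w,a,b,c=s["tool_rot"]; R0=R.from_quat([a,b,c,w]); p=np.radians(psi)
    Y=np.array([np.cos(p),np.sin(p),0]);Z=np.array([0,0,-1.]);T=R.from_matrix(np.stack([np.cross(Y,Z),Y,Z],1))
    sh=R0.inv().apply(np.array([x,y,z])-s["tool_pos"])/0.5; rv=(R0.inv()*T).as_rotvec()/1.5
    print("shift",np.round(sh,3),"turn",np.round(rv,3),"t",round(s["time"],2),"F",np.round(s["contact_force"],1))
E
python3 - <<'E'
from h import *
plan(.443,.146,.15,9.5)
E
```

```text
shift [-0.709 -0.644  0.163] turn [-0.    -0.     0.677] t 0.55 F [-0.3  0.   0.1]
```

Emit:
jog_arm(motion="100 -0.709 -0.644 0 0 0 0.677;100 -0.709 -0.644 0 0 0 0.677;100 -0.709 -0.644 0 0 0 0.677;100 -0.709 -0.644 0 0 0 0.677;100 -0.709 -0.644 0.163 0 0 0.677")

```text
time: 1.18
tool_pos: [0.3715, 0.2983, 0.2125]
tool_rot: [0.001, 0.618, 0.786, 0.002]
contact_force: [1.4, 0.1, 0.1]
gripper_width: 0.999
grasp_force: 0.0
```

Run:
```python
from h import *
s=state();print(s["tool_pos"]);plan(.443,.146,.14,9.5,s)
```

```text
[0.37148951 0.29834839 0.21248884]
shift [-0.33   0.066  0.145] turn [ 0.003 -0.001  0.048] t 1.18 F [1.4 0.1 0.1]
```

Emit:
jog_arm(motion="100 -0.33 0.066 0.145 0 0 0.048;100 -0.33 0.066 0.145 0 0 0.048;100 -0.33 0.066 0.145 0 0 0.048;100 -0.33 0.066 0.145 0 0 0.048;100 -0.33 0.066 0.145 0 0 0.048")

```text
time: 1.8
tool_pos: [0.4419, 0.1476, 0.1382]
tool_rot: [-0.0, 0.644, 0.765, 0.0]
contact_force: [0.6, -0.4, 0.5]
gripper_width: 1.001
grasp_force: 0.0
```

Run:
```python
from h import *
s=state();print(s["tool_pos"]);plan(.443,.146,.011,9.5,s)
f=grab_frame("wrist");save("pics/w1.png",f["color"],1.5)
np.savez("w1.npz",z=f["range_z"],c=f["color"],K=f["intrinsics"],T=f["world_from_camera"]);print(f["intrinsics"],f["world_from_camera"].round(3))
for t in ["buffer_a","buffer_a_tip"]:
    for d in place_of("wrist",t): print(t,round(d["p"],2),np.round(d["at"],4))
```

```text
[0.4418595  0.14755941 0.13820114]
shift [-0.004  0.002  0.254] turn [ 0.    -0.     0.004] t 1.8 F [ 0.6 -0.4  0.5]
[[297.31863964   0.         251.84707637]
 [  0.         297.31863964 193.40838873]
 [  0.           0.           1.        ]] [[ 0.985 -0.164 -0.05   0.428]
 [ 0.171  0.944  0.283  0.22 ]
 [ 0.001 -0.288  0.958  0.28 ]
 [ 0.     0.     0.     1.   ]]
buffer_a 0.82 [ 4.331e-01 -4.000e-04  3.400e-03]
buffer_a 0.62 [0.4344 0.1447 0.0032]
buffer_a 0.2 [0.6611 0.1111 0.0167]
```

View pics/w1.png

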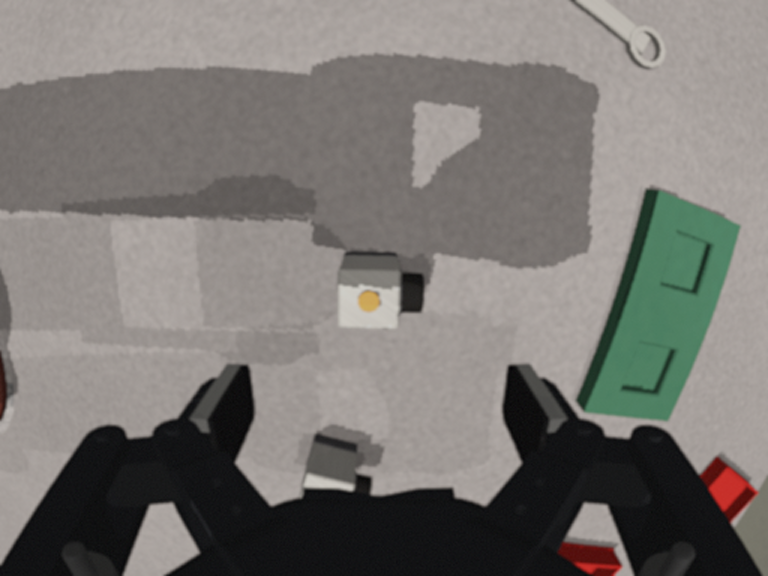

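The wrist picture shows A at (369,295), nose to the right and square with the fingers. B is at (335,465) and the carrier is on the right at (660,310). I'll refine A and the carrier from the wrist depth.

```bash
cat >> h.py <<'E'
def wpts(f):
    z=f["range_z"];K=f["intrinsics"];T=f["world_from_camera"];v,u=np.indices(z.shape)
    a=(u-K[0,2])/K[0,0];b=(v-K[1,2])/K[1,1];r=np.hypot(a,b)+1e-9;k=np.tan(np.minimum(r,1.5))/r
    p=np.stack([a*k*z,-b*k*z,-z],-1);w=p@T[:3,:3].T+T[:3,3];w[(z==0)|(r>1.2)]=np.nan
    return w
def rect(p,n):
    p=p[~np.isnan(p).any(1)]
    print(n,len(p),"z",np.round(np.median(p[:,2]),4),"rect",[np.round(x,1) for x in cv2.minAreaRect((p[:,:2]*1000).astype(np.float32))])
def buf(f,x,y,n,w=None):
    w=wpts(f) if w is None else w
    b=(np.hypot(w[...,0]-x,w[...,1]-y)<.045)
    c=f["color"].astype(int)
    rect(w[b&(w[...,2]>.045)&(c.max(-1)>80)],n+" top"); rect(w[b&(w[...,2]>.042)],n+" top+nose")
def carrier(f):
    w=wpts(f);c=f["color"].astype(int);b=(np.hypot(w[...,0]-.659,w[...,1]-.159)<.11)
    m=b&(c[...,1]>c[...,0]*1.4)&(w[...,2]>.0145);rect(w[m],"carrier")
    q=b&(c[...,1]>c[...,0]*1.4)&(w[...,2]<.0125)&(w[...,2]>.005)
    rect(w[q&(w[...,1]>.18)],"h1");rect(w[q&(w[...,1]<.14)],"h0")
E
python3 - <<'E'
from h import *
d=np.load("w1.npz");f=dict(color=d["c"],range_z=d["z"],intrinsics=d["K"],world_from_camera=d["T"])
buf(f,.438,.145,"A");buf(f,.431,-.001,"B");carrier(f)
E
```

```text
A top 2023 z 0.0496 rect [array([435.5, 146.8]), array([83.4, 36. ]), np.float64(9.8)]
A top+nose 20057 z 0.2228 rect [array([437.3, 149. ]), array([89.8, 39.5]), np.float64(10.5)]
B top 283 z 0.0489 rect [array([426.6,  12.3]), array([39.4, 20.2]), np.float64(22.1)]
B top+nose 365 z 0.0486 rect [array([435.2,   9.9]), array([49.4, 22.7]), np.float64(7.1)]
carrier 6784 z 0.0175 rect [array([656.5, 158.1]), array([168.3,  90.1]), np.float64(87.9)]
h1 1041 z 0.0095 rect [array([647.4, 210.8]), array([63.1, 67.5]), np.float64(88.6)]
h0 873 z 0.0095 rect [array([643.4, 107.5]), array([62.4, 67.2]), np.float64(88.0)]
```

```bash
sed -i 's/<.045)$/<.045)\&(w[...,2]<.056)/' h.py
python3 - <<'E'
from h import *
d=np.load("w1.npz");f=dict(color=d["c"],range_z=d["z"],intrinsics=d["K"],world_from_camera=d["T"])
buf(f,.438,.145,"A")
w=wpts(f);m=(np.hypot(w[...,0]-.443,w[...,1]-.146)<.06)&(w[...,2]<.056)&(w[...,2]>.03);rect(w[m],"all")
plan(.443,.146,.011,9.8)
E
```

```text
A top 1663 z 0.0494 rect [array([436.2, 145.9]), array([35. , 34.1]), np.float64(9.3)]
A top+nose 1976 z 0.0492 rect [array([442.6, 146.9]), array([47.8, 34.1]), np.float64(9.3)]
all 2241 z 0.049 rect [array([442.7, 146.8]), array([47.6, 34.3]), np.float64(8.4)]
shift [-0.005  0.001  0.256] turn [ 0.001 -0.     0.002] t 1.95 F [-0.8  0.5 -0.2]
```

Emit:
jog_arm(motion="100 -0.002 0.002 0.1 0 0 0;100 -0.002 0.002 0.2 0 0 0;100 -0.002 0.002 0.24 0 0 0;80 -0.002 0.002 0.254 0 0 0;68 -0.002 0.002 0.254 0 0 0")

```text
time: 2.58
tool_pos: [0.4433, 0.1473, 0.0115]
tool_rot: [0.0, 0.643, 0.766, 0.0]
contact_force: [0.5, -0.7, 0.5]
gripper_width: 0.677
grasp_force: 0.0
```

Emit:
jog_arm(motion="65 0 0 0 0 0 0;63 0 0 0 0 0 0;61 0 0 0 0 0 0;60 0 0 0 0 0 0;59 0 0 0 0 0 0")

```text
time: 3.2
tool_pos: [0.4429, 0.1465, 0.0109]
tool_rot: [0.0, 0.644, 0.765, 0.0]
contact_force: [-0.1, 0.1, -0.8]
gripper_width: 0.588
grasp_force: 0.1
```

Emit:
jog_arm(motion="58.5 0 0 0 0 0 0;58 0 0 0 0 0 0;57.5 0 0 0 0 0 0;57 0 0 0 0 0 0;56.5 0 0 0 0 0 0")

```text
time: 3.82
tool_pos: [0.4432, 0.1466, 0.011]
tool_rot: [0.0, 0.644, 0.765, 0.0]
contact_force: [0.9, 0.9, 1.7]
gripper_width: 0.564
grasp_force: 0.7
```

Emit:
jog_arm(motion="56.3 0 0 0 0 0 0;56.1 0 0 0 0 0 0;56.1 0 0 0 0 0 0;55.9 0 0 0 0 0 0;55.9 0 0 0 0 0 0")

```text
time: 4.45
tool_pos: [0.4431, 0.1466, 0.0111]
tool_rot: [0.0, 0.644, 0.765, 0.0]
contact_force: [-0.5, 0.3, 5.2]
gripper_width: 0.56
grasp_force: 4.4
```

Emit:
jog_arm(motion="55.7 0 0 0 0 0 0;55.7 0 0 0 0 0 0;55.5 0 0 0 0 0 0;55.5 0 0 0 0 0 0;55.5 0 0 0 0 0 0")

```text
time: 5.08
tool_pos: [0.443, 0.1466, 0.0112]
tool_rot: [-0.0, 0.644, 0.765, -0.0]
contact_force: [-0.5, -0.6, 6.3]
gripper_width: 0.558
grasp_force: 6.6
```

Emit:
jog_arm(motion="55.3 0 0 0 0 0 0;55.3 0 0 0 0 0 0;55.1 0 0 0 0 0 0;55.1 0 0 0 0 0 0;55.1 0 0 0 0 0 0")

```text
time: 5.7
tool_pos: [0.4429, 0.1466, 0.0112]
tool_rot: [-0.0, 0.644, 0.765, -0.0]
contact_force: [-1.9, -0.2, 6.2]
gripper_width: 0.553
grasp_force: 8.9
```

Emit:
jog_arm(motion="54.9 0 0 0 0 0 0;54.9 0 0 0 0 0 0;54.7 0 0 0 0 0 0;54.7 0 0 0 0 0 0;54.7 0 0 0 0 0 0")

```text
time: 6.32
tool_pos: [0.4428, 0.1465, 0.0113]
tool_rot: [-0.0, 0.644, 0.765, -0.0]
contact_force: [-1.4, -0.4, 7.8]
gripper_width: 0.55
grasp_force: 11.2
```

A is firm: about 11 N moved its nose about 1 mm. I'll let go of it and go to B.

Emit:
jog_arm(motion="57 0 0 0 0 0 0;64 0 0 0 0 0 0;80 0 0 0 0 0 0;100 0 0 -0.1 0 0 0;100 0 0 -0.22 0 0 0")

```text
time: 6.95
tool_pos: [0.4411, 0.1462, 0.1201]
tool_rot: [-0.002, 0.644, 0.765, -0.002]
contact_force: [0.8, 0.7, 0.8]
gripper_width: 0.998
grasp_force: 0.0
```

Emit:
jog_arm(motion="100 -0.292 -0.059 0 0 0 0.188;100 -0.292 -0.059 0 0 0 0.188;100 -0.292 -0.059 0 0 0 0.188;100 -0.292 -0.059 0 0 0 0.188;100 -0.292 -0.059 0 0 0 0.188")

```text
time: 7.58
tool_pos: [0.4387, -0.0018, 0.1206]
tool_rot: [-0.0, 0.745, 0.667, -0.0]
contact_force: [-0.2, -0.2, -0.2]
gripper_width: 0.998
grasp_force: 0.0
```

Run:
```python
from h import *
s=state();f=grab_frame("wrist")
buf(f,.431,-.001,"B");buf(f,.438,.145,"A");buf(f,.488,-.146,"C")
plan(.4375,-.002,.011,-6.7,s)
```

```text
B top 1897 z 0.0494 rect [array([ 4.297e+02, -4.000e-01]), array([34.2, 34.6]), np.float64(84.3)]
B top+nose 2254 z 0.0492 rect [array([436.,  -1.]), array([34.2, 47.4]), np.float64(84.0)]
A top 1587 z 0.0495 rect [array([435.2, 144.2]), array([34.6, 32.6]), np.float64(9.0)]
A top+nose 1941 z 0.0492 rect [array([442. , 145.1]), array([48.3, 33. ]), np.float64(9.0)]
C top 345 z 0.0491 rect [array([ 487.7, -135.6]), array([16. , 31.7]), np.float64(78.4)]
C top+nose 410 z 0.0488 rect [array([ 488.4, -135.7]), array([16. , 33.2]), np.float64(78.4)]
shift [-0.001 -0.002  0.219] turn [-0.    -0.     0.005] t 7.58 F [-0.2 -0.2 -0.2]
```

Emit:
jog_arm(motion="100 0 -0.003 0.1 0 0 0;100 0 -0.003 0.18 0 0 0;90 0 -0.003 0.21 0 0 0;75 0 -0.003 0.219 0 0 0;65 0 -0.003 0.219 0 0 0")

```text
time: 8.25
tool_pos: [0.4385, -0.0021, 0.0125]
tool_rot: [0.001, 0.745, 0.668, 0.001]
contact_force: [-1.0, 0.3, 0.3]
gripper_width: 0.652
grasp_force: 0.0
```

Emit:
jog_arm(motion="62 0 0 0 0 0 0;60 0 0 0 0 0 0;59 0 0 0 0 0 0;58 0 0 0 0 0 0;57.2 0 0 0 0 0 0")

```text
time: 8.88
tool_pos: [0.4374, -0.0022, 0.0114]
tool_rot: [0.0, 0.745, 0.667, -0.0]
contact_force: [0.3, 0.2, -0.0]
gripper_width: 0.569
grasp_force: 0.0
```

Emit:
jog_arm(motion="56.8 0 0 0 0 0 0;56.5 0 0 0 0 0 0;56.2 0 0 0 0 0 0;55.9 0 0 0 0 0 0;55.7 0 0 0 0 0 0")

```text
time: 9.5
tool_pos: [0.4373, -0.0022, 0.0114]
tool_rot: [-0.0, 0.745, 0.667, -0.0]
contact_force: [-1.3, -0.6, 2.2]
gripper_width: 0.554
grasp_force: 4.7
```

Emit:
jog_arm(motion="55.5 0 0 0 0 0 0;55.3 0 0 0 0 0 0;55.1 0 0 0 0 0 0;54.9 0 0 0 0 0 0;54.9 0 0 0 0 0 0")

```text
time: 10.12
tool_pos: [0.437, -0.0021, 0.0115]
tool_rot: [-0.0, 0.745, 0.667, -0.0]
contact_force: [-3.8, -0.2, 5.8]
gripper_width: 0.548
grasp_force: 6.1
```

Emit:
jog_arm(motion="54.7 0 0 0 0 0 0;54.5 0 0 0 0 0 0;54.3 0 0 0 0 0 0;54.1 0 0 0 0 0 0;54.1 0 0 0 0 0 0")

```text
time: 10.75
tool_pos: [0.4367, -0.0021, 0.0116]
tool_rot: [-0.001, 0.745, 0.667, -0.001]
contact_force: [-5.9, 0.9, 7.9]
gripper_width: 0.543
grasp_force: 6.9
```

Emit:
jog_arm(motion="53.7 0 0 0 0 0 0;53.3 0 0 0 0 0 0;52.9 0 0 0 0 0 0;52.5 0 0 0 0 0 0;52.5 0 0 0 0 0 0")

```text
time: 11.38
tool_pos: [0.4367, -0.0021, 0.0118]
tool_rot: [-0.001, 0.745, 0.667, -0.001]
contact_force: [-6.9, -0.1, 9.7]
gripper_width: 0.529
grasp_force: 7.4
```

Emit:
jog_arm(motion="52 0 0 0 0 0 0;51.5 0 0 0 0 0 0;51 0 0 0 0 0 0;50.6 0 0 0 0 0 0;50.3 0 0 0 0 0 0")

```text
time: 12.0
tool_pos: [0.4367, -0.0021, 0.0119]
tool_rot: [-0.001, 0.745, 0.667, -0.001]
contact_force: [-7.9, 1.3, 10.6]
gripper_width: 0.507
grasp_force: 7.8
```

Emit:
jog_arm(motion="50.1 0 0 0 0 0 0;49.9 0 0 0 0 0 0;49.7 0 0 0 0 0 0;49.5 0 0 0 0 0 0;49.4 0 0 0 0 0 0")

```text
time: 12.62
tool_pos: [0.4367, -0.002, 0.012]
tool_rot: [-0.001, 0.745, 0.667, -0.001]
contact_force: [-8.7, -0.1, 11.7]
gripper_width: 0.493
grasp_force: 7.9
```

Emit:
jog_arm(motion="49.2 0 0 0 0 0 0;49 0 0 0 0 0 0;48.8 0 0 0 0 0 0;48.7 0 0 0 0 0 0;48.6 0 0 0 0 0 0")

```text
time: 13.25
tool_pos: [0.4366, -0.002, 0.0121]
tool_rot: [-0.001, 0.745, 0.667, -0.001]
contact_force: [-8.2, 0.9, 12.5]
gripper_width: 0.491
grasp_force: 8.2
```

Emit:
jog_arm(motion="48.4 0 0 0 0 0 0;48.2 0 0 0 0 0 0;48 0 0 0 0 0 0;47.8 0 0 0 0 0 0;47.8 0 0 0 0 0 0")

```text
time: 13.88
tool_pos: [0.4365, -0.002, 0.0121]
tool_rot: [-0.001, 0.745, 0.667, -0.001]
contact_force: [-9.5, 1.1, 13.5]
gripper_width: 0.482
grasp_force: 8.6
```

Emit:
jog_arm(motion="47.8 0 0 -0.003 0 0 0;47.8 0 0 -0.005 0 0 0;47.8 0 0 -0.007 0 0 0;47.7 0 0 -0.009 0 0 0;47.6 0 0 -0.01 0 0 0")

```text
time: 14.5
tool_pos: [0.4374, -0.0022, 0.0163]
tool_rot: [0.0, 0.745, 0.667, 0.0]
contact_force: [0.6, -0.7, -1.6]
gripper_width: 0.477
grasp_force: 6.5
```

Emit:
jog_arm(motion="47.4 0 0 -0.005 0 0 0;47.2 0 0 -0.01 0 0 0;47 0 0 -0.015 0 0 0;46.8 0 0 -0.02 0 0 0;46.8 0 0 -0.02 0 0 0")

```text
time: 15.12
tool_pos: [0.4376, -0.0022, 0.0267]
tool_rot: [0.0, 0.745, 0.667, 0.0]
contact_force: [-0.6, -0.2, -1.7]
gripper_width: 0.475
grasp_force: 18.5
```

B is the soft one: its nose gave way by about 7 mm at around 8 N. It is now held in the fingers. I'll ease the grip slightly and carry it to the larger bin.

Emit:
jog_arm(motion="47.1 0 0 -0.04 0 0 0;47.1 0 0 -0.08 0 0 0.01;47.1 -0.02 0.03 -0.117 0 0 0.02;47.1 -0.06 0.1 -0.117 0 0 0.04;47.1 -0.1 0.18 -0.117 0 0 0.055")

```text
time: 15.75
tool_pos: [0.5223, -0.0622, 0.0852]
tool_rot: [0.0, 0.772, 0.636, 0.0]
contact_force: [0.8, -0.1, -0.2]
gripper_width: 0.472
grasp_force: 18.5
```

Run:
```python
from h import *
s=state();print(s["grasp_force"],s["gripper_width"],s["tool_pos"]);plan(.656,-.157,.085,-11,s)
```

```text
18.488700091838837 0.4718698569263439 [ 0.52229402 -0.06223717  0.08515673]
shift [-0.135  0.299  0.001] turn [ 0. -0. -0.] t 15.75 F [ 0.8 -0.1 -0.2]
```

Emit:
jog_arm(motion="47.4 -0.02 0.07 0 0 0 0;47.6 -0.05 0.14 0 0 0 0;47.6 -0.08 0.21 0 0 0 0;47.6 -0.11 0.27 0 0 0 0;47.6 -0.13 0.29 0 0 0 0")

```text
time: 16.38
tool_pos: [0.6522, -0.1541, 0.0845]
tool_rot: [-0.0, 0.772, 0.636, -0.0]
contact_force: [0.1, -0.6, -1.2]
gripper_width: 0.477
grasp_force: 8.0
```

Run:
```python
from h import *
s=state();print(s["grasp_force"],s["gripper_width"],s["tool_pos"]);plan(.656,-.157,.0165,-11,s)
f=grab_frame("wrist");save("pics/w2.png",f["color"],1.2);w=wpts(f);c=f["color"].astype(int)
m=(c[...,0]>2.5*c[...,1])&(np.hypot(w[...,0]-.656,w[...,1]+.157)<.11)
rect(w[m],"bin");rect(w[m&(w[...,2]>.022)],"rim")
```

```text
7.971741557121277 0.47738399708615714 [ 0.65224568 -0.154116    0.08449555]
shift [-0.004  0.008  0.136] turn [-0. -0. -0.] t 16.38 F [ 0.1 -0.6 -1.2]
bin 23165 z 0.0036 rect [array([ 656.7, -155.3]), array([138. , 138.5]), np.float64(78.6)]
rim 3333 z 0.029 rect [array([ 656.7, -155.3]), array([138. , 138.5]), np.float64(78.6)]
```

View pics/w2.png

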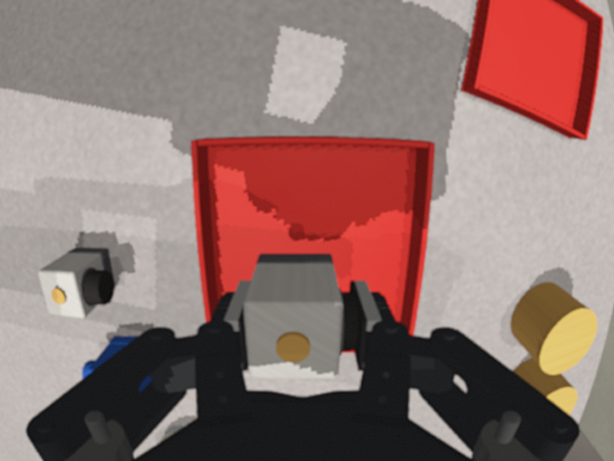

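The buffer hangs upright at (293,310), over the middle of the larger bin at (310,240). I'll lower it.

Emit:
jog_arm(motion="47.6 -0.002 0.004 0.04 0 0 0;47.6 -0.002 0.006 0.08 0 0 0;47.6 -0.002 0.006 0.11 0 0 0;47.6 -0.002 0.006 0.125 0 0 0;47.6 -0.002 0.006 0.131 0 0 0")

```text
time: 17.05
tool_pos: [0.6537, -0.1544, 0.0186]
tool_rot: [-0.0, 0.772, 0.636, -0.0]
contact_force: [-0.3, 0.9, -0.9]
gripper_width: 0.475
grasp_force: 8.0
```

Emit:
jog_arm(motion="47.6 0 0 0.001 0 0 0;47.6 0 0 0.003 0 0 0;47.6 0 0 0.004 0 0 0;47.6 0 0 0.005 0 0 0;47.6 0 0 0.005 0 0 0")

```text
time: 17.68
tool_pos: [0.6541, -0.1547, 0.0169]
tool_rot: [0.0, 0.772, 0.636, 0.0]
contact_force: [-0.8, 0.6, -1.6]
gripper_width: 0.479
grasp_force: 8.0
```

Emit:
jog_arm(motion="47.6 0 0 0.001 0 0 0;47.6 0 0 0.001 0 0 0;47.6 0 0 0.002 0 0 0;47.6 0 0 0.002 0 0 0;47.6 0 0 0.002 0 0 0")

```text
time: 18.3
tool_pos: [0.6541, -0.1547, 0.0163]
tool_rot: [-0.0, 0.772, 0.636, -0.0]
contact_force: [-2.8, 0.7, 2.9]
gripper_width: 0.48
grasp_force: 9.4
```

Emit:
jog_arm(motion="49 0 0 0 0 0 0;53 0 0 0 0 0 0;62 0 0 0 0 0 0;75 0 0 -0.04 0 0 0;80 0 0 -0.15 0 0 0")

```text
time: 18.92
tool_pos: [0.6516, -0.1539, 0.0887]
tool_rot: [-0.003, 0.772, 0.636, -0.002]
contact_force: [0.9, -0.4, 0.2]
gripper_width: 0.794
grasp_force: 0.0
```

Emit:
jog_arm(motion="100 -0.046 -0.316 0 0 0 0;100 -0.046 -0.316 0 0 0 0;100 -0.046 -0.316 0 0 0 0;100 -0.046 -0.316 0 0 0 0;100 -0.046 -0.316 0 0 0 0")

```text
time: 19.55
tool_pos: [0.496, -0.1477, 0.0925]
tool_rot: [0.001, 0.772, 0.636, 0.001]
contact_force: [0.4, -0.4, 0.3]
gripper_width: 0.998
grasp_force: 0.0
```

Run:
```python
from h import *
s=state();f=grab_frame("wrist");print(s["tool_pos"])
buf(f,.488,-.146,"C");buf(f,.652,-.154,"B")
t=grab_frame("top");buf(t,.652,-.154,"Btop",pts(t));buf(t,.488,-.146,"Ctop",pts(t))
plan(.4951,-.1473,.011,-10.8,s)
```

```text
[ 0.49596335 -0.14766099  0.09248613]
C top 2360 z 0.0494 rect [array([ 487.9, -145.4]), array([33.7, 34.1]), np.float64(79.3)]
C top+nose 2826 z 0.0492 rect [array([ 494.5, -146.6]), array([33.7, 47.6]), np.float64(79.3)]
B top 1628 z 0.0532 rect [array([ 652.7, -153.5]), array([34.1, 42.3]), np.float64(79.8)]
B top+nose 1743 z 0.0531 rect [array([ 652.7, -153.5]), array([34.1, 42.3]), np.float64(79.8)]
Btop top 140 z 0.0531 rect [array([ 654.1, -154.3]), array([34.3, 41.3]), np.float64(78.6)]
Btop top+nose 148 z 0.0528 rect [array([ 654.1, -154.3]), array([34.3, 41.3]), np.float64(78.6)]
Ctop top 0 z nan rect [array([0., 0.]), array([0., 0.]), np.float64(0.0)]
Ctop top+nose 0 z nan rect [array([0., 0.]), array([0., 0.]), np.float64(0.0)]
shift [ 0.    -0.002  0.163] turn [ 0.002  0.    -0.002] t 19.55 F [ 0.4 -0.4  0.3]
  return _methods._mean(a, axis=axis, dtype=dtype,
  ret = ret.dtype.type(ret / rcount)
```

Emit:
jog_arm(motion="100 0 -0.002 0.08 0 0 0;95 0 -0.002 0.14 0 0 0;82 0 -0.002 0.16 0 0 0;70 0 -0.002 0.164 0 0 0;63 0 -0.002 0.164 0 0 0")

```text
time: 20.27
tool_pos: [0.4948, -0.1474, 0.0101]
tool_rot: [0.001, 0.772, 0.636, 0.0]
contact_force: [0.3, 0.8, 0.2]
gripper_width: 0.633
grasp_force: 0.0
```

Emit:
jog_arm(motion="60.5 0 0 0 0 0 0;59 0 0 0 0 0 0;58 0 0 0 0 0 0;57.3 0 0 0 0 0 0;56.8 0 0 0 0 0 0")

```text
time: 20.9
tool_pos: [0.4939, -0.1471, 0.0091]
tool_rot: [0.0, 0.772, 0.636, 0.0]
contact_force: [2.1, -0.3, 1.1]
gripper_width: 0.565
grasp_force: 0.6
```

Emit:
jog_arm(motion="56.4 0 0 0 0 0 0;56 0 0 0 0 0 0;55.7 0 0 0 0 0 0;55.4 0 0 0 0 0 0;55.2 0 0 0 0 0 0")

```text
time: 21.52
tool_pos: [0.4934, -0.147, 0.009]
tool_rot: [-0.0, 0.772, 0.636, -0.0]
contact_force: [-1.8, 0.2, 4.8]
gripper_width: 0.556
grasp_force: 7.6
```

Emit:
jog_arm(motion="55 0 0 0 0 0 0;54.8 0 0 0 0 0 0;54.7 0 0 0 0 0 0;54.7 0 0 0 0 0 0;54.7 0 0 0 0 0 0")

```text
time: 22.15
tool_pos: [0.4933, -0.1469, 0.0091]
tool_rot: [-0.0, 0.772, 0.636, -0.0]
contact_force: [-2.4, 1.3, 6.7]
gripper_width: 0.553
grasp_force: 10.6
```

Emit:
jog_arm(motion="54.7 0 0 -0.003 0 0 0;54.7 0 0 -0.006 0 0 0;54.7 0 0 -0.01 0 0 0;54.7 0 0 -0.016 0 0 0;54.7 0 0 -0.02 0 0 0")

```text
time: 22.78
tool_pos: [0.4937, -0.147, 0.0191]
tool_rot: [0.0, 0.772, 0.636, 0.0]
contact_force: [0.3, 0.0, -1.6]
gripper_width: 0.548
grasp_force: 9.4
```

Emit:
jog_arm(motion="54.7 0 0 -0.05 0 0 0;54.7 0 0 -0.1 0 0 0;54.7 0.05 0.02 -0.132 0 0 -0.02;54.7 0.15 0.06 -0.132 0 0 -0.05;54.7 0.25 0.1 -0.132 0 0 -0.08")

```text
time: 23.4
tool_pos: [0.5676, -0.0329, 0.0857]
tool_rot: [0.001, 0.732, 0.681, 0.0]
contact_force: [1.8, -0.3, -1.2]
gripper_width: 0.553
grasp_force: 9.4
```

Run:
```python
from h import *
s=state();print(s["grasp_force"],s["gripper_width"]);plan(.6615,.1154,.085,-2.1,s)
```

```text
9.403854170814157 0.5526431249566246
shift [0.309 0.166 0.002] turn [ 0.001  0.    -0.023] t 23.4 F [ 1.8 -0.3 -1.2]
```

Emit:
jog_arm(motion="54.7 0.08 0.045 0 0 0 -0.023;54.7 0.17 0.09 0 0 0 -0.023;54.7 0.25 0.135 0 0 0 -0.023;54.7 0.295 0.16 0 0 0 -0.023;54.7 0.31 0.167 0 0 0 -0.023")

```text
time: 24.02
tool_pos: [0.6614, 0.116, 0.0848]
tool_rot: [0.0, 0.72, 0.694, -0.0]
contact_force: [-0.5, -0.1, -2.0]
gripper_width: 0.548
grasp_force: 9.4
```

Run:
```python
from h import *
s=state();print(s["tool_pos"],s["grasp_force"]);plan(.6615,.1154,.085,-2.1,s)
f=grab_frame("wrist");save("pics/w3.png",f["color"],1.5)
w=wpts(f);c=f["color"].astype(int)
m=(w[...,2]>.11)&(w[...,2]<.135)&(np.hypot(w[...,0]-.657,w[...,1]-.115)<.045)&(c.max(-1)>60);rect(w[m],"heldtop")
np.savez("w3.npz",w=w,c=f["color"])
b=np.hypot(w[...,0]-.657,w[...,1]-.158)<.11
rect(w[b&(c[...,1]>c[...,0]*1.4)&(w[...,2]>.0145)&(w[...,2]<.03)],"carrier")
print(np.nanmedian(w[...,2][b&(c[...,1]>c[...,0]*1.4)]))
for h in ["carrier_hole0","carrier"]:
    for cam in ["wrist"]:
        for d in place_of(cam,h): print(h,round(d["p"],2),np.round(d["at"],4))
```

```text
[0.66141218 0.11599265 0.08475076] 9.427081835456192
shift [-0.001  0.    -0.   ] turn [-0.     0.     0.001] t 24.02 F [-0.5 -0.1 -2. ]
heldtop 7134 z 0.1247 rect [array([657.8, 117. ]), array([34.8, 86.9]), np.float64(88.3)]
carrier 18580 z 0.0174 rect [array([657.9, 162.9]), array([159.5,  88.9]), np.float64(87.8)]
0.017170885199842945
carrier_hole0 0.82 [0.6639 0.1981 0.0191]
carrier_hole0 0.68 [0.6601 0.1113 0.0182]
carrier 0.75 [ 6.579e-01  1.549e-01 -3.000e-04]
```

View pics/w3.png

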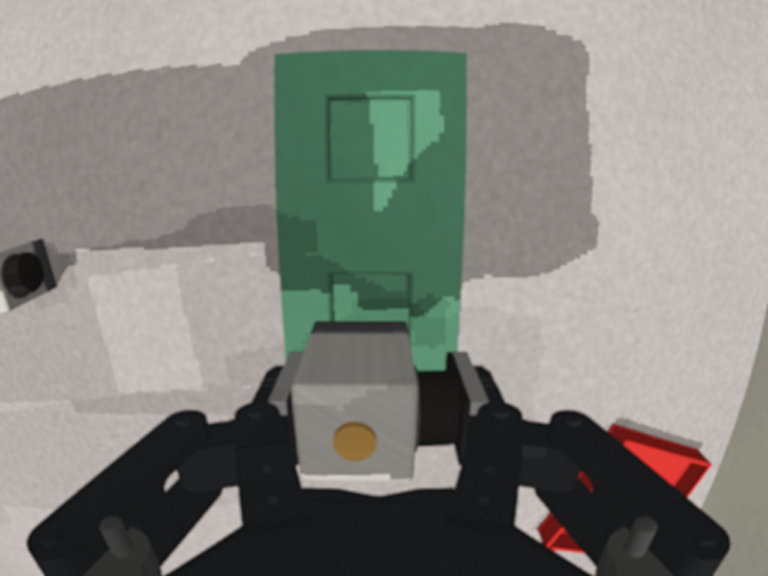

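The held buffer is at (355,415), upright, nose to the right. The empty far pocket is at (370,138) and the near pocket at (370,300), just below it.

Run:
```python
from h import *
d=np.load("w3.npz");w=d["w"];c=d["c"].astype(int)
v,u=np.indices(c.shape[:2])
t=(u>190)&(u<282)&(v>225)&(v<320)&(abs(w[...,2]-.125)<.004)
rect(w[t],"top")
dot=t&(c[...,0]>c[...,2]*1.8);rect(w[dot],"dot");print(w[dot].mean(0))
g=c[...,1]>c[...,0]*1.3
for n,(a,b,e,f) in dict(h1=(215,280,60,125),h0=(218,278,178,214)).items():
    q=g&(u>a)&(u<b)&(v>e)&(v<f)&(w[...,2]<.0125); rect(w[q],n)
q=g&(v<245)&(w[...,2]>.013)&(w[...,2]<.025);rect(w[q],"carrier top")
p=w[q];print("far edge y",np.nanpercentile(p[:,1],99.8),"x range",np.nanpercentile(p[:,0],[.5,99.5]))
```

```text
top 5613 z 0.1249 rect [array([653.8, 117.5]), array([34.2, 37.9]), np.float64(89.2)]
dot 547 z 0.1274 rect [array([653.8, 116.5]), array([13.3, 10.7]), np.float64(87.6)]
[0.65390597 0.11739379 0.12735716]
h1 2960 z 0.0094 rect [array([659.4, 200.5]), array([39.5, 39.8]), np.float64(87.9)]
h0 1590 z 0.0094 rect [array([656.2, 120.6]), array([25.2, 39.4]), np.float64(88.0)]
carrier top 18754 z 0.0174 rect [array([658.1, 163.6]), array([158.1,  89.6]), np.float64(87.9)]
far edge y 0.24288045239615216 x range [0.61340828 0.7034839 ]
```

Emit:
jog_arm(motion="54.7 -0.004 0.004 0.03 0 0 0;54.7 -0.004 0.004 0.06 0 0 0;54.7 -0.004 0.004 0.085 0 0 0;54.7 -0.004 0.004 0.097 0 0 0;54.7 -0.004 0.004 0.1 0 0 0")

```text
time: 24.8
tool_pos: [0.6625, 0.1126, 0.034]
tool_rot: [-0.0, 0.72, 0.694, -0.0]
contact_force: [-0.3, -0.6, -1.5]
gripper_width: 0.547
grasp_force: 9.4
```

```bash
cat >> h.py <<'E'
def held(f,x,y,zt):
    w=wpts(f);c=f["color"].astype(int);b=np.hypot(w[...,0]-x,w[...,1]-y)<.03
    t=b&(abs(w[...,2]-zt)<.0018)&(c.max(-1)>75);rect(w[t],"top")
    d=b&(abs(w[...,2]-zt)<.006)&(c[...,0]>c[...,2]*1.8);print("dot",np.nanmean(w[d],0).round(4))
    m=(c[...,1]>c[...,0]*1.3)&(np.hypot(w[...,0]-.658,w[...,1]-.158)<.11)
    rect(w[m&(w[...,2]>.013)&(w[...,2]<.025)],"carrier");rect(w[m&(w[...,2]<.0125)&(w[...,2]>.006)&(np.hypot(w[...,0]-.659,w[...,1]-.2)<.03)],"h1")
E
python3 - <<'E'
from h import *
s=state();print(s["tool_pos"],s["grasp_force"],s["tool_rot"])
f=grab_frame("wrist");held(f,.656,.115,s["tool_pos"][2]+.0401)
E
```

```text
[0.66250859 0.11263912 0.03404433] 9.424360203556716 [-3.53804517e-04  7.20261114e-01  6.93702843e-01 -4.10337480e-04]
top 4761 z 0.0741 rect [array([652. , 113.6]), array([34.7, 40.1]), np.float64(87.8)]
dot [0.655  0.114  0.0767]
carrier 29485 z 0.0174 rect [array([658.3, 171.6]), array([143. ,  89.7]), np.float64(87.9)]
h1 5069 z 0.0095 rect [array([659.4, 200.5]), array([39.7, 39.6]), np.float64(88.1)]
```

Emit:
jog_arm(motion="54.7 0.003 0.0026 0 0 0 0;54.7 0.003 0.0026 0.005 0 0 0;54.7 0.003 0.0026 0.01 0 0 0;54.7 0.003 0.0026 0.015 0 0 0;54.7 0.003 0.0026 0.019 0 0 0")

```text
time: 25.48
tool_pos: [0.6641, 0.1141, 0.025]
tool_rot: [-0.0, 0.72, 0.694, -0.0]
contact_force: [0.3, 0.0, -1.0]
gripper_width: 0.549
grasp_force: 9.4
```

Emit:
jog_arm(motion="54.7 0 0 0.003 0 0 0;54.7 0 0 0.006 0 0 0;54.7 0 0 0.008 0 0 0;54.7 0 0 0.0095 0 0 0;54.7 0 0 0.0095 0 0 0")

```text
time: 26.1
tool_pos: [0.6642, 0.1142, 0.0205]
tool_rot: [-0.0, 0.72, 0.694, -0.0]
contact_force: [-0.3, 0.4, -2.0]
gripper_width: 0.551
grasp_force: 9.4
```

Emit:
jog_arm(motion="54.7 0 0 0.001 0 0 0;54.7 0 0 0.002 0 0 0;54.7 0 0 0.003 0 0 0;54.7 0 0 0.003 0 0 0;54.7 0 0 0.003 0 0 0")

```text
time: 26.72
tool_pos: [0.6643, 0.1142, 0.0192]
tool_rot: [0.0, 0.72, 0.694, 0.0]
contact_force: [-0.0, -0.5, 0.2]
gripper_width: 0.547
grasp_force: 9.7
```

Emit:
jog_arm(motion="56 0 0 0 0 0 0;60 0 0 0 0 0 0;70 0 0 0 0 0 0;80 0 0 -0.05 0 0 0;90 0 0 -0.16 0 0 0")

```text
time: 27.35
tool_pos: [0.6616, 0.114, 0.0962]
tool_rot: [-0.002, 0.72, 0.694, -0.003]
contact_force: [1.3, 0.3, 0.3]
gripper_width: 0.898
grasp_force: 0.0
```

Emit:
jog_arm(motion="100 0.046 -0.446 0 0 0 -0.131;100 0.046 -0.446 0 0 0 -0.131;100 0.046 -0.446 0 0 0 -0.131;100 0.046 -0.446 0 0 0 -0.131;100 0.046 -0.446 0 0 0 -0.131")

```text
time: 27.98
tool_pos: [0.4402, 0.1458, 0.0987]
tool_rot: [-0.0, 0.648, 0.762, -0.0]
contact_force: [0.2, -0.4, -0.5]
gripper_width: 1.005
grasp_force: 0.0
```

Run:
```python
from h import *
s=state();f=grab_frame("wrist");print(s["tool_pos"])
buf(f,.436,.145,"A");buf(f,.657,.115,"C")
t=grab_frame("top");buf(t,.657,.115,"Ctop",pts(t))
plan(.4423,.146,.01,9.2,s)
```

```text
[0.44021804 0.14583906 0.0986737 ]
A top 2267 z 0.0495 rect [array([434.9, 145.6]), array([34.3, 33.9]), np.float64(9.5)]
A top+nose 2706 z 0.0493 rect [array([441.6, 146.8]), array([47.9, 33.9]), np.float64(9.5)]
C top 404 z 0.0513 rect [array([663.1, 115.1]), array([34.4, 51. ]), np.float64(88.7)]
C top+nose 516 z 0.0502 rect [array([662.8, 115.1]), array([34.5, 51.6]), np.float64(88.7)]
Ctop top 13 z 0.0538 rect [array([662.6, 116. ]), array([46. , 32.6]), np.float64(4.0)]
Ctop top+nose 41 z 0.052 rect [array([663.8, 113.3]), array([32.8, 47.1]), np.float64(87.0)]
shift [-0.     0.004  0.177] turn [-0. -0. -0.] t 27.98 F [ 0.2 -0.4 -0.5]
```

Emit:
jog_arm(motion="100 0 0.003 0.08 0 0 0;95 0 0.003 0.15 0 0 0;82 0 0.003 0.172 0 0 0;70 0 0.003 0.176 0 0 0;63 0 0.003 0.176 0 0 0")

```text
time: 28.7
tool_pos: [0.4453, 0.1459, 0.0124]
tool_rot: [0.001, 0.649, 0.761, 0.001]
contact_force: [-0.2, 0.4, -0.2]
gripper_width: 0.633
grasp_force: 0.0
```

Emit:
jog_arm(motion="60.5 0 0 0 0 0 0;59 0 0 0 0 0 0;58 0 0 0 0 0 0;57.3 0 0 0 0 0 0;56.8 0 0 0 0 0 0")

```text
time: 29.32
tool_pos: [0.4437, 0.1457, 0.0111]
tool_rot: [0.0, 0.649, 0.761, 0.0]
contact_force: [-0.3, -0.5, -1.2]
gripper_width: 0.571
grasp_force: 0.0
```

Emit:
jog_arm(motion="56.4 0 0 0 0 0 0;56 0 0 0 0 0 0;55.7 0 0 0 0 0 0;55.4 0 0 0 0 0 0;55.2 0 0 0 0 0 0")

```text
time: 29.95
tool_pos: [0.4435, 0.1457, 0.0112]
tool_rot: [-0.0, 0.649, 0.761, -0.0]
contact_force: [-4.2, -1.2, 4.0]
gripper_width: 0.554
grasp_force: 8.4
```

Emit:
jog_arm(motion="55 0 0 0 0 0 0;54.8 0 0 0 0 0 0;54.7 0 0 0 0 0 0;54.7 0 0 0 0 0 0;54.7 0 0 0 0 0 0")

```text
time: 30.58
tool_pos: [0.4436, 0.1457, 0.0113]
tool_rot: [-0.0, 0.649, 0.761, -0.0]
contact_force: [-5.1, -0.6, 4.9]
gripper_width: 0.548
grasp_force: 11.2
```

Emit:
jog_arm(motion="54.7 0 0 -0.003 0 0 0;54.7 0 0 -0.006 0 0 0;54.7 0 0 -0.01 0 0 0;54.7 0 0 -0.016 0 0 0;54.7 0 0 -0.02 0 0 0")

```text
time: 31.2
tool_pos: [0.4439, 0.1458, 0.0214]
tool_rot: [0.0, 0.649, 0.761, 0.0]
contact_force: [0.2, -0.8, -1.6]
gripper_width: 0.544
grasp_force: 9.3
```

Emit:
jog_arm(motion="54.7 0 0 -0.05 0 0 0;54.7 0 0 -0.1 0 0 0;54.7 0 0.04 -0.128 0 0 0.03;54.7 0.01 0.12 -0.128 0 0 0.07;54.7 0.02 0.21 -0.128 0 0 0.11")

```text
time: 31.82
tool_pos: [0.547, 0.1726, 0.0856]
tool_rot: [0.0, 0.71, 0.704, 0.0]
contact_force: [0.3, -0.4, -0.6]
gripper_width: 0.55
grasp_force: 9.3
```

Emit:
jog_arm(motion="54.7 0.005 0.08 0 0 0 0.02;54.7 0.008 0.15 0 0 0 0.02;54.7 0.01 0.21 0 0 0 0.02;54.7 0.01 0.24 0 0 0 0.02;54.7 0.01 0.245 0 0 0 0.02")

```text
time: 32.45
tool_pos: [0.669, 0.1764, 0.0848]
tool_rot: [-0.0, 0.72, 0.694, -0.0]
contact_force: [-0.1, 0.1, -1.8]
gripper_width: 0.551
grasp_force: 9.3
```

Run:
```python
from h import *
s=state();print(s["tool_pos"],s["grasp_force"]);plan(.6673,.199,.085,-2.1,s)
```

```text
[0.66899077 0.17635463 0.08482422] 9.329935312271118
shift [ 0.045 -0.005 -0.   ] turn [-0.  0.  0.] t 32.45 F [-0.1  0.1 -1.8]
```

Emit:
jog_arm(motion="54.7 0.02 -0.003 0 0 0 0;54.7 0.04 -0.005 0 0 0 0;54.7 0.045 -0.005 0.02 0 0 0;54.7 0.045 -0.005 0.06 0 0 0;54.7 0.045 -0.005 0.085 0 0 0")

```text
time: 33.08
tool_pos: [0.6651, 0.1987, 0.0397]
tool_rot: [-0.001, 0.72, 0.694, -0.002]
contact_force: [-0.4, 0.3, -1.4]
gripper_width: 0.544
grasp_force: 9.3
```

Emit:
jog_arm(motion="54.7 0 0 0.01 0 0 0;54.7 0 0 0.014 0 0 0;54.7 0 0 0.014 0 0 0;54.7 0 0 0.014 0 0 0;54.7 0 0 0.014 0 0 0")

```text
time: 33.7
tool_pos: [0.6671, 0.1992, 0.0362]
tool_rot: [0.0, 0.72, 0.694, 0.0]
contact_force: [0.3, 0.5, -1.8]
gripper_width: 0.55
grasp_force: 9.3
```

Run:
```python
from h import *
s=state();print(s["tool_pos"],s["grasp_force"])
f=grab_frame("wrist");held(f,.659,.2,s["tool_pos"][2]+.039);save("pics/w4.png",f["color"],1.5)
```

```text
[0.66707123 0.19917606 0.03624149] 9.324696063995361
top 4464 z 0.0743 rect [array([656.2, 200.8]), array([33.7, 40.2]), np.float64(88.7)]
dot [0.6595 0.2009 0.0767]
carrier 10434 z 0.0174 rect [array([659., 184.]), array([118.9,  89.5]), np.float64(88.0)]
h1 739 z 0.0095 rect [array([659.9, 211.9]), array([12.8, 39.2]), np.float64(86.1)]
```

View pics/w4.png

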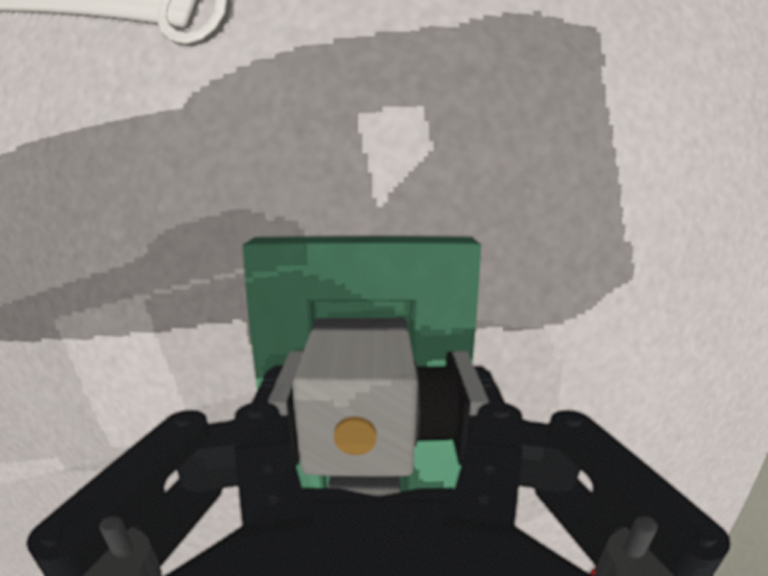

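The held buffer's dot at (355,437) sits over the far pocket at (362,310), within about 0.5 mm by depth. I'll lower it.

Emit:
jog_arm(motion="54.7 0 0 0.005 0 0 0;54.7 0 0 0.01 0 0 0;54.7 0 0 0.014 0 0 0;54.7 0 0 0.018 0 0 0;54.7 0 0 0.021 0 0 0")

```text
time: 34.38
tool_pos: [0.6666, 0.199, 0.0248]
tool_rot: [-0.0, 0.72, 0.694, -0.0]
contact_force: [0.8, 0.9, -1.2]
gripper_width: 0.544
grasp_force: 9.3
```

Emit:
jog_arm(motion="54.7 0 0 0.002 0 0 0;54.7 0 0 0.004 0 0 0;54.7 0 0 0.005 0 0 0;54.7 0 0 0.006 0 0 0;54.7 0 0 0.006 0 0 0")

```text
time: 35.0
tool_pos: [0.6667, 0.1991, 0.0221]
tool_rot: [-0.0, 0.72, 0.694, -0.0]
contact_force: [0.3, 0.8, -1.3]
gripper_width: 0.551
grasp_force: 9.3
```

Emit:
jog_arm(motion="54.7 0 0 0.001 0 0 0;54.7 0 0 0.0015 0 0 0;54.7 0 0 0.002 0 0 0;54.7 0 0 0.0025 0 0 0;54.7 0 0 0.0025 0 0 0")

```text
time: 35.62
tool_pos: [0.6667, 0.1991, 0.0214]
tool_rot: [-0.0, 0.72, 0.694, -0.0]
contact_force: [-2.6, -0.3, 3.6]
gripper_width: 0.544
grasp_force: 10.7
```

Contact is light, 3.6 N, so the buffer is on the pocket floor. I'll release, move clear and check.

Emit:
jog_arm(motion="56 0 0 0 0 0 0;60 0 0 0 0 0 0;70 0 0 0 0 0 0;75 0 0 -0.05 0 0 0;85 0 0 -0.16 0 0 0")

```text
time: 36.25
tool_pos: [0.664, 0.1985, 0.0974]
tool_rot: [-0.002, 0.72, 0.694, -0.003]
contact_force: [0.9, -0.2, -0.7]
gripper_width: 0.847
grasp_force: 0.0
```

Emit:
jog_arm(motion="100 0 -0.1 -0.1 0 0 0;100 -0.05 -0.2 -0.15 0 0 0;100 -0.1 -0.35 -0.18 0 0 0;100 -0.12 -0.4 -0.2 0 0 0;100 -0.12 -0.4 -0.2 0 0 0")

```text
time: 36.88
tool_pos: [0.463, 0.1459, 0.2021]
tool_rot: [0.001, 0.72, 0.694, 0.001]
contact_force: [0.7, -0.1, 0.3]
gripper_width: 0.999
grasp_force: 0.0
```

Run:
```python
from h import *
s=state();print(s["tool_pos"],s["time"])
f=grab_frame("top");w=pts(f);c=f["color"].astype(int);k=grab_frame("wrist");ww=wpts(k);kc=k["color"].astype(int)
for n,x,y,zz in [("C",.657,.115,.06),("A",.659,.2,.06),("B",.652,-.154,.054)]:
    for q,cc,m in [(w,c,"top"),(ww,kc,"wrist")]:
        b=(np.hypot(q[...,0]-x,q[...,1]-y)<.03)&(abs(q[...,2]-zz)<.006)
        if b.sum()>20: rect(q[b&(cc.max(-1)>75)],n+m+" bright"); rect(q[b],n+m); p=q[b&(cc.max(-1)>90)];A=np.c_[p[:,:2]-p[:,:2].mean(0),np.ones(len(p))];print(" tilt",np.linalg.lstsq(A,p[:,2],rcond=None)[0].round(3))
save("pics/end.png",f["color"][110:300,130:370],3)
```

```text
[0.46300919 0.14593709 0.20213655] 36.875
Ctop bright 163 z 0.0601 rect [array([657.8, 113.4]), array([32.2, 35.1]), np.float64(90.0)]
Ctop 179 z 0.0599 rect [array([663.2, 113.4]), array([32.2, 46. ]), np.float64(90.0)]
 tilt [0.007 0.003 0.06 ]
Cwrist bright 748 z 0.0593 rect [array([662.4, 115. ]), array([34.2, 48.4]), np.float64(87.0)]
Cwrist 781 z 0.0593 rect [array([662.4, 115. ]), array([34.2, 48.4]), np.float64(87.0)]
 tilt [ 0.013 -0.011  0.059]
Atop bright 171 z 0.06 rect [array([660.9, 199.1]), array([34.7, 35.2]), np.float64(89.7)]
Atop 184 z 0.0598 rect [array([665.5, 198.6]), array([33.7, 46.1]), np.float64(86.0)]
 tilt [-0.043 -0.004  0.06 ]
Awrist bright 819 z 0.0594 rect [array([664.5, 200. ]), array([33.5, 48.5]), np.float64(87.7)]
Awrist 861 z 0.0593 rect [array([664.5, 200. ]), array([33.5, 48.5]), np.float64(87.7)]
 tilt [ 0.023 -0.005  0.059]
Btop bright 163 z 0.0542 rect [array([ 654.2, -154. ]), array([33.8, 40.5]), np.float64(79.3)]
Btop 165 z 0.0542 rect [array([ 654.2, -154. ]), array([33.8, 40.5]), np.float64(79.3)]
 tilt [-0.045 -0.008  0.054]
Bwrist bright 190 z 0.0533 rect [array([ 657.7, -153.6]), array([35.7, 30.4]), np.float64(81.5)]
Bwrist 190 z 0.0533 rect [array([ 657.7, -153.6]), array([35.7, 30.4]), np.float64(81.5)]
 tilt [-0.115 -0.033  0.053]
```

View pics/end.png

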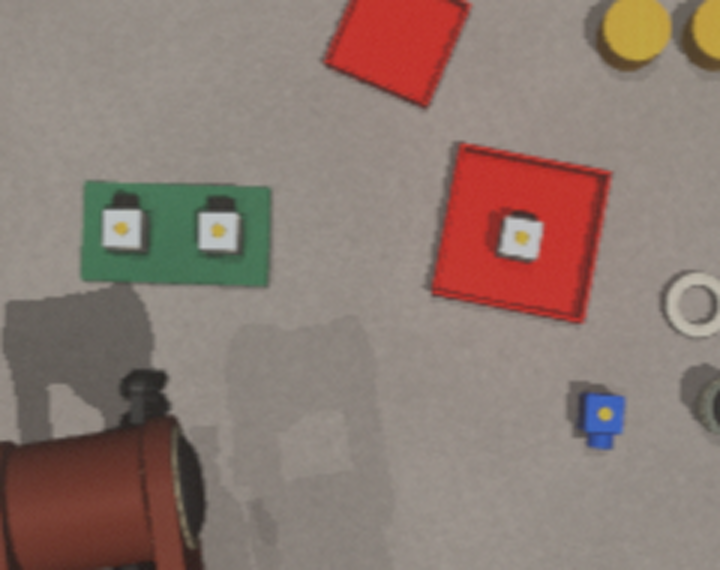

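The two firm buffers stand in the carrier pockets at (123,229) and (219,231). Their tops are at 0.060 m, which is the pocket floor plus 50 mm, so both are fully home. The soft one stands upright in the larger bin at (521,238), nose in. I'm handing the job in.

```bash
python3 -c "
from plant import *
print(job_done())"
```

```text
the job is handed in; nothing more can be done
None
```

The job is handed in: soft buffer B stands upright, nose pressed in, in the larger red bin; firm buffers A and C are fully home in the green carrier; the highest squeeze reading was 18.5 N, reached while lifting B, and the last motion ended at 36.9 s.

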